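# Fit the keyed collar on the router's guide bush and hold it home

## Task

Put the knurled brass collar, keyway side down as it stands, over the steel guide bush of the upturned router, and turn it until the hidden keyways drop over the bush's two pins. Then push it fully home against the sprung ring and finish while still holding it there, so that I can nip up its grub screw; leave the other things on the bench where they are.

Things in the scene. Friction and masses are not known exactly. Their poses are not given: they have to be found in the camera images.
- collar_mid (a point): centre, half-way up, of the loose knurled brass collar (about 0.2 kg): a ring 52 mm across, 30 mm high, with a 40 mm bore, standing on the bench keyway side down. Its underside is 15 mm below this point, z points up. A small dark grub screw sits in the knurled wall on the frame's +y side, a quarter turn from the keyways.
- collar_keyway (a point): middle of the mouth of one keyway, in the collar's underside, 22 mm from its axis along the frame's +x; a second one lies opposite (-x). Each is 9 mm wide and runs 14 mm up the bore wall from the underside; blind, so the upper rim is unbroken.
- bush_foot (a point): point on the axis of the guide bush, level with the black sub-base face that carries it, about 200 mm above the bench: the router (green motor, two black side handles, round base 152 mm across) is fixed upside down in a plywood stand. z points up along the bush. The bush's flange is 60 mm across, 4 mm thick. Fully home, the collar's underside is 8 mm above this point.
- bush_top (a point): centre of the top rim of the steel guide bush, a tube 38 mm in diameter that stands 38 mm above the sub-base; its top 4 mm taper. Fully home, the collar's rim is flush with it.
- bush_pin (a point): middle of one of the bush's two pins, 17 mm above the sub-base and 21 mm from the axis on the frame's +x side; the other is opposite (-x). Pins are 4 mm thick and reach 23.8 mm from the axis. With its keyways off them the collar rests on the pins, underside 19 mm above the sub-base; with keyways over them (within about 6 degrees, either way round) it drops 5 mm onto the sprung ring.
- spring_ring (a joint): travel of the copper sprung ring round the foot of the bush, m: 0 when free (its upper face 14 mm above the sub-base), 0.006 when pushed right down (8 mm above). It pushes up with about 4 N at first and 7 N when right down, and lifts the collar again if let go.
- spare_collar: bystander: smooth black collar, 62 mm across, 24 mm high, standing on the bench; origin at the centre of its underside. Not wanted.
- mallet: bystander: wooden mallet lying on the bench, 270 mm long, head 72 mm thick; origin on the bench below its middle, x axis along the handle towards the head
- chisel: bystander: chisel with a wooden handle, 260 mm long, lying along its x axis (edge at +x); origin on the bench below its middle
- glue_bottle: bystander: yellow glue bottle, 60 mm across, 165 mm high, standing; origin at the centre of its underside
- inlay: bystander: oval dark wood inlay piece, 116 x 74 x 10 mm, lying flat; origin at the centre of its underside
- block_plane: bystander: small steel block plane, 160 x 44 mm, about 55 mm high; origin at the centre of its sole, x axis along the sole
- hex_key: bystander: hex key with a red T-handle, 160 mm long, 82 mm across the handle, lying on the bench; origin on the bench below its middle, x axis along the shaft away from the handle

How it is judged:
On the way:
1. the collar has been threaded over the guide bush (horizontal distance between collar_mid and bush_foot below 0.005 m and z of collar_mid in the frame of bush_foot below 0.048 m and angle between collar_mid's own z axis and vertical below 0.2 rad).
At the end, for the whole second after the job is handed in: The collar sits upright and centred on the guide bush (within 3 mm and 0.1 rad), keyways over the pins (within 0.17 rad), within 1.5 mm of fully home with the sprung ring pushed down at least 4.5 of its 6 mm, at rest, and the robot's fingers still hold it there (more than 2 N) (z of collar_mid in the frame of bush_foot below 0.0245 m and horizontal distance between collar_mid and bush_foot below 0.003 m and angle between the x axis of collar_mid and the x axis of bush_foot, either way round below 0.17 rad and angle between collar_mid's own z axis and vertical below 0.1 rad and value of joint spring_ring above 0.0045 m and linear speed of collar below 0.02 m/s and contact force between the fingers and collar above 2 N); the arm keeps its last pose, push and grip.
It fails at once if another thing on the bench was moved by more than 20 mm (distance of any of spare_collar, mallet, chisel, glue_bottle, inlay, block_plane, hex_key from where it was at the start of the episode above 0.02 m).
It also fails if it takes over 61 s, if anything falls off the work surface, if the arm or the gripper's body presses on something with over 40 N, if the wrist force passes 120 N, or if a joint passes its speed limit or range.

## Robot

A 6-joint arm with a two-finger parallel gripper is mounted at the origin on the work surface. World frame = base frame: x ahead of the robot, y to its left, z up, the work surface at z = 0. Lengths are in m, angles in rad, forces in N, time in s.
With the tool pointing down it reaches from about 0.375 to 0.975 m from the base axis. Payload 3.8 kg.
Tool frame: the origin (TCP) lies on the centre line of the jaws, within the pads' length; the fingertips stand 14 mm ahead of it and the grasp point (between the pads) lies 5 mm behind it; z points along the fingers, y is the line along which they close (so a half turn about z gives the same grasp; the last joint's range is limited). The gripper opens to 85 mm and grips with 20 to 120 N. Pads are 22 mm wide; open, the fingers measure 114 mm over their backs; the gripper's body (76 mm by 85 mm) begins 54 mm behind the grasp point. The pads swing forward as they close: fully open they stand 13 mm farther back than shut.
Start: joints at [-1.292, 0.264, 1.604, -0, 1.274, -0.037], TCP at [0.21, -0.642, 0.22] pointing down, gripper open.
Joint ranges: [-2.63, 2.63], [-0.94, 2.18], [0.31, 2.57], [-1.31, 4.45], [0, 2.66], [-2.55, 2.55]. Speed limits (rad/s): [2.57, 2.57, 3.14, 3.14, 3.14, 3.14].

## Interface

Orientations are given as a rotation vector (axis times angle).
In Python, from workcell import bot, eyes, spot_in gives the robot as it stands.
- The arm moves only by the tool carry_out, never from a script. Its argument "series" is text: rows parted by semicolons, each of 4 numbers parted by spaces: the shift along the world's x, y, z in m, then the turn about the world's z in degrees. In form: tx ty tz roll; .... A call has 1 to 20 rows; each row shifts and turns the commanded pose from where the row before left it; what a row does not reach is not made up. A row lasts 1/8 s, in which the tool goes at most 62.5 mm and 10.7 degrees, less where a joint would pass 70% of its speed; a pose out of reach is approached as far as the arm can. A call is refused whole if a number of a shift passes 0.0625 or a number of a turn 10.7, either way. A call with a gripper value outside its range is refused whole. "jaw" is the gripper command: -1 is shut, 1 is fully open, values between are in proportion, set as the call begins (left out, the last holds). The fingers move at their own pace and stop on an object; "grip_force" is the grip in N (left out, the last holds). Time passes only in rows, so rows that do not move let the fingers close. It gives the time, the measured TCP pose, the force, the opening and the grip force at its end, in the units of the state.
- bot.read_state(): the state, without advancing time (a new reading comes with each control period).
- eyes.read_camera(name): name is "side" or "top"; returns (picture, depth): 400x640x3 uint8, blue, green, red; 400x640 float32, m along the optical axis (not along the pixel's ray), 0 where there is no reading.
- eyes.get_calibration(name): a dict with "K" (3x3 intrinsics, pixels), "position" and "rotation" of the camera in the world. Camera axes: x right, y down, z forward; pixel columns grow to the right and rows downward; lengths in m; the calibration is good to about 2 mm. A picture is of the moment at which its call begins. get_calibration takes no time and is no camera call.
- bot.finish_job(): hands the job in; it is judged then, once.
Trained networks look in the newest picture that a camera, given by its name, has taken for a name from the list of things; names that differ only in an ending like _2 or _b are one class to them, and where a whole thing is asked for, a point or a joint stands for the part that bears it (a point fixed in the world has none). Each returns a list of dicts, best first, with "score" (0 to 1); they miss things now and then, are a little off and sometimes report something else, mostly with a low value. They report only what shows in the picture. A call takes as long as a camera call.
- spot_in(camera, target): "rect" ([centre column, centre row, width, height] in pixels, round what is visible of it).
The state is a dict: "time": time; "q": joint angles; "joint_vel": joint speeds; "joint_torque": joint torques, N m; "tool_pos": TCP position; "tcp_rot": TCP orientation; "wrist_force": force on the tool from outside, world axes, zero at the start; "torque": the same for the moment, N m; "width": opening from 0.0 (shut) to 1.0 (fully open); "grip_force": force on a finger pad.
Only numpy, scipy, OpenCV 4.12 (cv2) and the standard library are available. Lean on these libraries where they do the work, as an engineer would, in place of code of your own. Each camera call takes 0.05 s, during which the arm holds its last target. There are 200 camera calls.

## Working session

There is one attempt and no reset: what is moved stays moved. The work goes in short steps, Python scripts to look and compute and a tool call to move; the robot and the scene stay as the last step left them, time stands still between calls to the robot, and variables do not carry over. Pictures are saved under pics/ and viewed, at most 10 in all, crops included, and the job is handed in when it is done.

Besides the shell and the picture viewer there is one more tool, called by a JSON object that holds its "api" and its "payload". carry_out: Moves the arm, as the interface text tells. Its arguments: {"type":"object","properties":{"series":{"type":"string"},"jaw":{"type":"number"},"grip_force":{"type":"number"}},"required":["series"]}

```bash
mkdir -p pics
cat > h.py <<'E'
import numpy as np, cv2
from workcell import bot, eyes, spot_in
def cloud(n):
    im,d=eyes.read_camera(n); c=eyes.get_calibration(n); K=np.array(c['K']); R=np.array(c['rotation'])
    if R.shape!=(3,3): R=cv2.Rodrigues(R)[0]
    v,u=np.mgrid[:400,:640]; P=np.stack([(u-K[0,2])/K[0,0]*d,(v-K[1,2])/K[1,1]*d,d],-1)@R.T+np.array(c['position'])
    P[d==0]=np.nan
    return im,P
E
python3 - <<'E'
from h import *
for n in('top','side'):
    im,P=cloud(n); cv2.imwrite(f'pics/{n}0.png',im); np.save(n+'0.npy',P)
    print(n,eyes.get_calibration(n))
    for t in('collar_mid','collar_keyway','bush_top','bush_pin','spring_ring','spare_collar'):
        for r in spot_in(n,t)[:2]:
            c,w=map(int,r['rect'][:2]); print(t,r['score'],np.round(r['rect'],1),P[w,c].round(4))
print(bot.read_state())
E
```

```text
top {'K': array([[479.55809861,   0.        , 316.71546847],
       [  0.        , 479.55809861, 192.62872037],
       [  0.        ,   0.        ,   1.        ]]), 'position': array([0.27881693, 0.0224169 , 1.73397062]), 'rotation': array([-2.13763163,  2.14812744, -0.19247485])}
collar_mid 0.39 [276.2 222.2  16.8  11.7] [ 0.4592  0.1438 -0.0092]
collar_keyway 0.7 [240.1 190.8  16.8  17.9] [ 0.5775  0.2766 -0.0066]
collar_keyway 0.5 [272.4 221.6  17.2  15.5] [ 0.4622  0.1579 -0.003 ]
bush_top 0.88 [362.5 186.9  71.2  71.9] [ 0.5528 -0.1488  0.2056]
bush_pin 0.65 [360.9 187.1  72.4  67.6] [ 0.5512 -0.1433  0.196 ]
bush_pin 0.52 [452.9 251.5  25.1  16.4] [ 0.3454 -0.4568  0.1186]
spring_ring 0.58 [367.1 182.   12.1   4.6] [ 0.5604 -0.1618  0.2351]
spare_collar 0.57 [239.8 192.4  18.7  19.2] [ 0.5696  0.2797 -0.0038]
side {'K': array([[517.04075783,   0.        , 318.20658475],
       [  0.        , 517.04075783, 195.29673742],
       [  0.        ,   0.        ,   1.        ]]), 'position': array([-0.30875134, -0.98499016,  0.89797669]), 'rotation': array([-1.97884684,  0.73888886, -0
[... 449 characters left out ...]
.2] [ 0.3776 -0.2846  0.0016]
{'time': 0.7, 'q': array([-1.29191285e+00,  2.63829096e-01,  1.60396923e+00,  1.08622632e-05,
        1.27369332e+00, -3.69176185e-02]), 'joint_vel': array([-0.00020187, -0.00204851,  0.00090886,  0.00065907,  0.0013358 ,
       -0.00085173]), 'joint_torque': array([-2.25772415e-04, -5.14845800e+01, -3.67616808e+01, -1.34179277e-04,
        5.70450884e-04, -1.45452452e-05]), 'tool_pos': array([ 0.20963497, -0.64163798,  0.22054419]), 'tcp_rot': array([3.10241296e+00, 4.93979924e-01, 3.53422072e-05]), 'wrist_force': array([0.33404183, 1.35168758, 0.04796643]), 'torque': array([ 0.01871921, -0.01201631,  0.0120924 ]), 'grip_force': 0.0, 'width': 1.000612076022534}
```

View pics/top0.png

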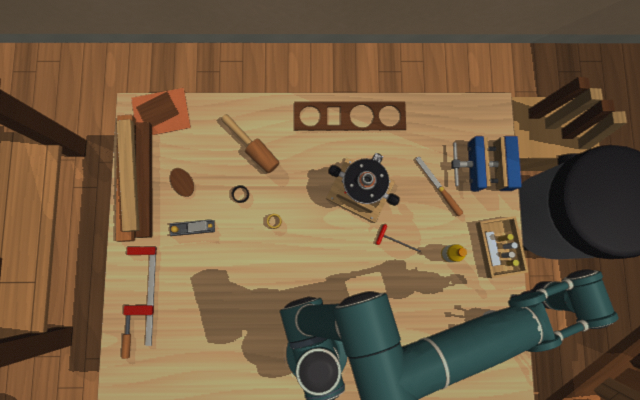

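View pics/side0.png

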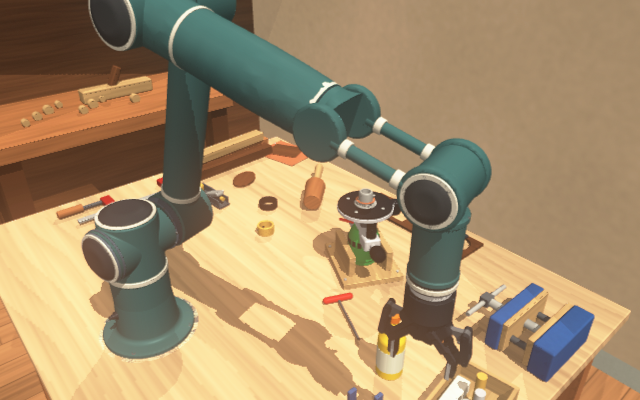

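Run:
```python
from h import *
A=[];
for n in('top','side'):
    im=np.mean([eyes.read_camera(n)[0] for _ in range(6)],0).astype(np.uint8); cv2.imwrite(f'avg_{n}.png',im)
    for (u,v,w) in ([(272,221,16),(367,180,16)] if n=='top' else [(266,229,16),(366,200,16)]):
        print(n,u-w,v-w)
        A.append(cv2.resize(im[v-w:v+w,u-w:u+w],(300,300),interpolation=cv2.INTER_CUBIC))
cv2.imwrite('pics/c1.png',np.vstack([np.hstack(A[:2]),np.hstack(A[2:])]))
for n,(u,v) in(('top',(272,221)),('side',(266,229))):
    P=np.load(n+'0.npy')
    Q=P[v-12:v+12,u-12:u+12].reshape(-1,3); z=Q[:,2]
    print(n,np.nanpercentile(z,[5,50,75,90,95,99]))
    m=z>.02; print(m.sum(),np.nanmedian(Q[m],0),np.nanmin(Q[m],0),np.nanmax(Q[m],0))
P=np.load('top0.npy')[168:200,350:385].reshape(-1,3)
m=P[:,2]>.22; print(m.sum(),np.nanmean(P[m],0),np.nanmin(P[m],0),np.nanmax(P[m],0))
m=abs(P[:,2]-.2)<.012; print(m.sum(),np.nanmean(P[m],0),np.nanmedian(P[m],0),np.nanmin(P[m],0),np.nanmax(P[m],0))
```

```text
top 256 205
top 351 164
side 250 213
side 350 184
top [-7.46961611e-03  6.74445898e-05  4.56822139e-03  2.52091834e-02
  2.86424020e-02  3.38426788e-02]
81 [0.45940916 0.14843965 0.02755568] [0.43432713 0.12356329 0.02001584] [0.48499001 0.1739115  0.03956943]
side [-0.00177628  0.00285611  0.01775685  0.02868052  0.03064846  0.03303621]
132 [0.45545962 0.1458317  0.02791556] [0.42793543 0.11910479 0.02001382] [0.48273261 0.17401505 0.0343587 ]
81 [ 0.57246095 -0.16265046  0.23328918] [ 0.5545524  -0.18337939  0.22028875] [ 0.59088531 -0.14434974  0.24096389]
959 [ 0.56122909 -0.16573381  0.19946429] [ 0.5573451  -0.16545045  0.19924876] [ 0.5096399  -0.22354763  0.18877631] [ 0.6152968  -0.10940849  0.21185999]
```

View pics/c1.png

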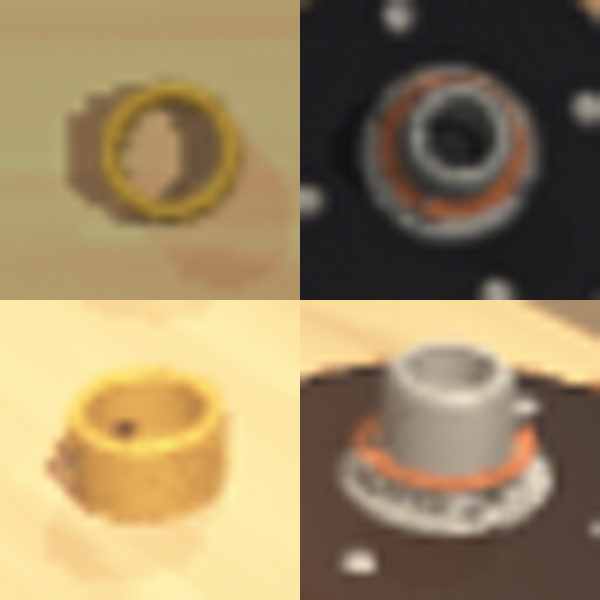

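```bash
cat >> h.py <<'E'
def ray(n,u,v):
    c=eyes.get_calibration(n); R=cv2.Rodrigues(np.array(c['rotation']))[0]
    d=R@np.linalg.inv(c['K'])@np.array([u,v,1.]); return np.array(c['position']),d/d[2]
def atz(n,u,v,z):
    p,d=ray(n,u,v); return p+d*(z-p[2])
def proj(n,X):
    c=eyes.get_calibration(n); R=cv2.Rodrigues(np.array(c['rotation']))[0]
    q=np.array(c['K'])@R.T@(np.asarray(X)-c['position']); return q[:2]/q[2]
E
python3 - <<'E'
from h import *
k=32/300
cr=lambda u0,v0,x,y:(u0+x*k-.5,v0+y*k-.5)
ct=atz('top',*cr(256,205,170,150),.03); cs=atz('side',*cr(250,213,148,111),.03)
bt=atz('top',*cr(351,164,160,135),.238); bs=atz('side',*cr(350,184,152,69),.238)
print('collar',ct,cs,'bush',bt,bs)
# flange centre (z~.202) & flange circle from top
print('flange',atz('top',*cr(351,164,150,152),.204))
b=(bt+bs)/2; c=(ct+cs)/2
for n,p in (('side',cr(350,184,227,105)),('top',cr(351,164,133,212)),('top',cr(351,164,180,78))):
    q=atz(n,*p,.217); print('pin',n,q-b,np.hypot(*(q-b)[:2]),np.degrees(np.arctan2(*(q-b)[1::-1])))
p,d=ray('side',*cr(250,213,125,128))
for s in np.linspace(0,.05,26):
    q=p+d*(s-p[2])-c; 
    print('grub z',round(s,3),(q*1e3).round(1)[:2],round(np.hypot(*q[:2])*1e3,1),np.degrees(np.arctan2(q[1],q[0])).round(0)) if s<.034 else 0
E
```

```text
collar [0.46050495 0.149493   0.03      ] [0.45761481 0.14985509 0.03      ] bush [ 0.57312839 -0.16352384  0.238     ] [ 0.57118825 -0.16251477  0.238     ]
flange [ 0.57381819 -0.1641323   0.204     ]
pin side [ 0.02795839 -0.00250885 -0.021     ] 0.028070730326115123 -5.12771008047189
pin top [-0.02179935  0.00680281 -0.021     ] 0.022836150215360788 162.6686920966652
pin top [ 0.02511738 -0.01049845 -0.021     ] 0.027223151521763904 -22.683730960314715
grub z 0.0 [12.8 35.8] 38.0 70.0
grub z 0.002 [11.  33.2] 35.0 72.0
grub z 0.004 [ 9.3 30.6] 32.0 73.0
grub z 0.006 [ 7.6 28. ] 29.0 75.0
grub z 0.008 [ 5.8 25.4] 26.0 77.0
grub z 0.01 [ 4.1 22.8] 23.1 80.0
grub z 0.012 [ 2.3 20.1] 20.3 83.0
grub z 0.014 [ 0.6 17.5] 17.5 88.0
grub z 0.016 [-1.1 14.9] 15.0 94.0
grub z 0.018 [-2.9 12.3] 12.7 103.0
grub z 0.02 [-4.6  9.7] 10.8 115.0
grub z 0.022 [-6.4  7.1] 9.5 132.0
grub z 0.024 [-8.1  4.5] 9.3 151.0
grub z 0.026 [-9.8  1.9] 10.0 169.0
grub z 0.028 [-11.6  -0.7] 11.6 -176.0
grub z 0.03 [-13.3  -3.3] 13.7 -166.0
grub z 0.032 [-15.   -5.9] 16.2 -159.0
```

The top crop shows the collar rim at about (273.6, 220.5) and the bush rim at (367.6, 177.9). The side crop shows one pin on the right of the bush and a dark mark inside the collar's bore. I'm moving above the collar now.

{"api": "carry_out", "payload": {"series": "0 0 0.05 0;0.0138 0.044 0 0;0.0138 0.044 0 0;0.0138 0.044 0 0;0.0138 0.044 0 0;0.0138 0.044 0 0;0.0138 0.044 0 0;0.0138 0.044 0 0;0.0138 0.044 0 0;0.0138 0.044 0 0;0.0138 0.044 0 0;0.0138 0.044 0 0;0.0138 0.044 0 0;0.0138 0.044 0 0;0.0138 0.044 0 0;0.0138 0.044 0 0;0.0138 0.044 0 0;0.0138 0.044 0 0;0.0138 0.044 0 0;0 0 0 0", "jaw": 1, "grip_force": 25}}

```text
time: 3.8
tool_pos: [0.4584, 0.1529, 0.2704]
tcp_rot: [-3.101, -0.5, -0.0]
wrist_force: [0.3, -0.8, -0.6]
width: 0.999
grip_force: 0.0
```

{"api": "carry_out", "payload": {"series": "0.0006 -0.003 -0.05 0;0 0 -0.05 0;0 0 -0.05 0;0 0 -0.05 0;0 0 -0.03 0;0 0 -0.02 0;0 0 0 0;0 0 0 0"}}

```text
time: 4.8
tool_pos: [0.4594, 0.1471, 0.0215]
tcp_rot: [-3.103, -0.493, -0.002]
wrist_force: [0.1, 0.5, 0.2]
width: 1.005
grip_force: 0.0
```

{"api": "carry_out", "payload": {"series": "0 0 0 0;0 0 0 0;0 0 0 0;0 0 0 0;0 0 0 0;0 0 0 0;0 0 0 0;0 0 0 0", "jaw": -1, "grip_force": 20}}

```text
time: 5.8
tool_pos: [0.4586, 0.1474, 0.0204]
tcp_rot: [3.102, 0.494, -0.0]
wrist_force: [-0.8, 0.7, -0.4]
width: 0.001
grip_force: 0.0
```

Run:
```python
from h import *
im,P=cloud('side'); cv2.imwrite('pics/s2.png',cv2.resize(im[180:270,210:330],(800,600),interpolation=cv2.INTER_CUBIC))
for r in spot_in('side','collar_mid')[:3]: print(r)
print(proj('side',[.4586,.1474,.0204]))
```

```text
{'rect': [265.7, 228.2, 22.2, 13.2], 'score': 0.52}
[266.16045489 227.14475779]
```

View pics/s2.png

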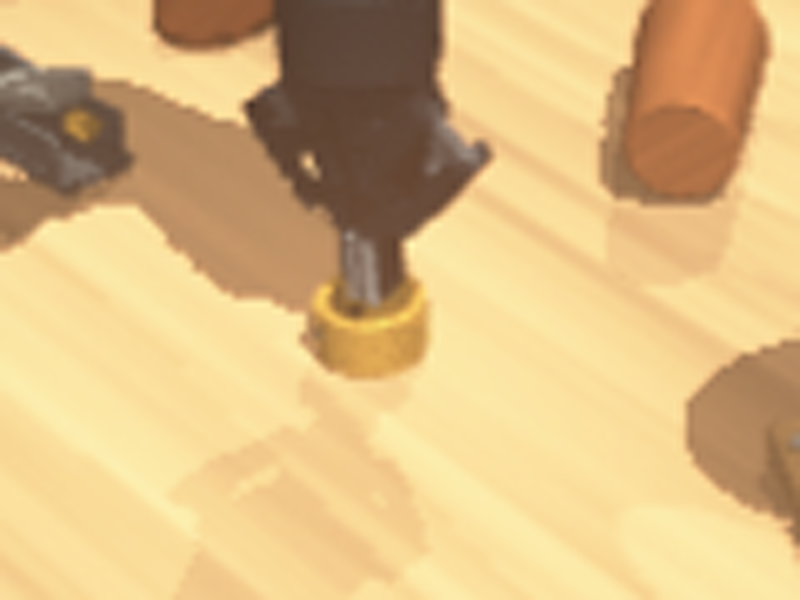

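The jaws closed inside the bore, because the open pads stand farther back, so I'll raise, open and take a lower grip. The collar hasn't moved.

{"api": "carry_out", "payload": {"series": "0 0 0.05 0;0 0 0.02 0;0 0 0 0;0 0 0 0"}}

```text
time: 6.4
tool_pos: [0.4578, 0.1472, 0.0895]
tcp_rot: [3.102, 0.494, -0.002]
wrist_force: [0.3, 0.4, -0.1]
width: -0.004
grip_force: 0.0
```

{"api": "carry_out", "payload": {"series": "0 0 0 0;0 0 0 0;0 0 0 0;0 0 0 0;0 0 0 0;0 0 0 0;0 0 -0.04 0;0 0.001 -0.038 0;0 0 0 0;0 0 0 0", "jaw": 1}}

```text
time: 7.65
tool_pos: [0.4595, 0.1486, 0.0135]
tcp_rot: [-3.102, -0.494, -0.002]
wrist_force: [0.4, 0.1, 0.2]
width: 1.0
grip_force: 0.0
```

{"api": "carry_out", "payload": {"series": "0 0 0 0;0 0 0 0;0 0 0 0;0 0 0 0", "jaw": 0.1}}

```text
time: 8.15
tool_pos: [0.46, 0.149, 0.0143]
tcp_rot: [-3.102, -0.494, -0.004]
wrist_force: [-2.1, 1.5, 5.9]
width: 0.587
grip_force: 19.6
```

{"api": "carry_out", "payload": {"series": "0 0 0 0;0 0 0 0;0 0 0 10;0 0 0 10;0 0 0 10;0 0 0 10;0 0 0 10;0 0 0 10;0 0 0 10;0 0 0 10;0 0 0 10;0 0 -0.002 0;0 0 0 0", "jaw": 0.8}}

```text
time: 9.78
tool_pos: [0.4583, 0.1483, 0.0101]
tcp_rot: [-1.848, -2.54, 0.001]
wrist_force: [-0.4, 0.4, -0.3]
width: 0.9
grip_force: 0.0
```

{"api": "carry_out", "payload": {"series": "0 0 0 0;0 0 0 0;0 0 0 0;0 0 0 0;0 0 0 0", "jaw": 0, "grip_force": 40}}

```text
time: 10.4
tool_pos: [0.4585, 0.1483, 0.011]
tcp_rot: [-1.845, -2.542, 0.001]
wrist_force: [-2.6, -0.3, 4.6]
width: 0.584
grip_force: 40.8
```

Run:
```python
from h import *
im,P=cloud('side'); cv2.imwrite('pics/s3.png',cv2.resize(im[200:250,230:297],(800,600),interpolation=cv2.INTER_CUBIC))
s=bot.read_state(); print(s['tool_pos'],s['q'],s['wrist_force'])
```

```text
[0.45843038 0.14831639 0.0110063 ] [ 2.61237405e-01  1.37984234e-01  2.18877841e+00 -6.69067935e-05
  8.15535297e-01 -5.37237877e-02] [-2.79114072 -0.51639229  5.773701  ]
```

View pics/s3.png

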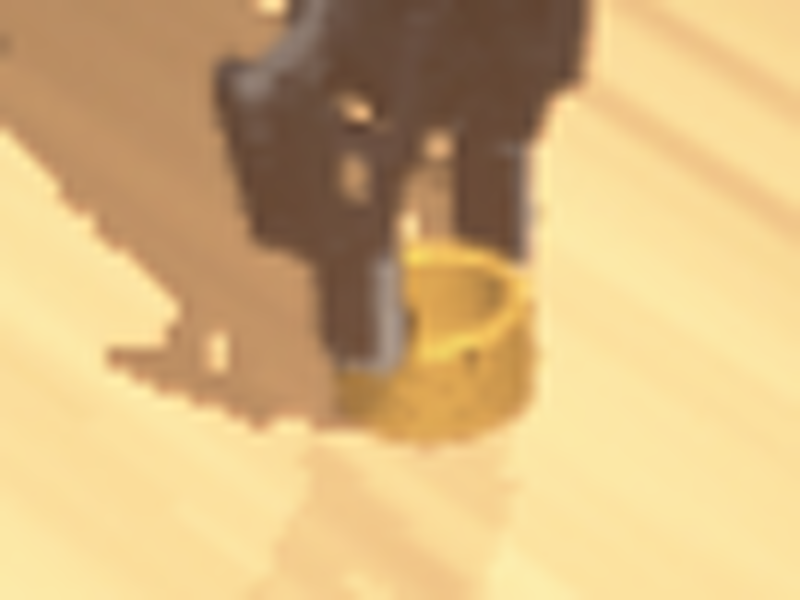

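The collar is gripped, and its grub screw now shows on the outer wall at about (269.0, 229.3) in the full side image. I'll work out its bearing while lifting.

Run:
```python
from h import *
c=np.array([.4585,.1483,0])
p,d=ray('side',269.0,229.25)
for z in np.arange(.01,.032,.002):
    q=p+d*(z-p[2])-c; print(z.round(3),(np.hypot(*q[:2])*1e3).round(1),np.degrees(np.arctan2(q[1],q[0])).round())
```

```text
0.01 9.3 -20.0
0.012 9.1 -39.0
0.014 9.8 -58.0
0.016 11.4 -72.0
0.018 13.5 -82.0
0.02 15.9 -90.0
0.022 18.5 -95.0
0.024 21.3 -99.0
0.026 24.1 -102.0
0.028 27.0 -105.0
0.03 29.9 -107.0
```

{"api": "carry_out", "payload": {"series": "0 0 0.03 0;0 0 0.06 0;0 0 0.06 0;0 0 0.06 0;0 0 0.06 0;0 0 0 0;0 0 0 0"}}

```text
time: 11.32
tool_pos: [0.4578, 0.1482, 0.2793]
tcp_rot: [-1.844, -2.542, 0.002]
wrist_force: [-0.2, -0.7, -2.8]
width: 0.585
grip_force: 43.0
```

{"api": "carry_out", "payload": {"series": "0.0142 -0.039 0 0;0.0142 -0.039 0 0;0.0142 -0.039 0 0;0.0142 -0.039 0 0;0.0142 -0.039 0 0;0.0142 -0.039 0 0;0.0142 -0.039 0 0;0.0142 -0.039 0 0;0 0 -0.01 0;0 0 0 0;0 0 0 0"}}

```text
time: 12.7
tool_pos: [0.5713, -0.1624, 0.2689]
tcp_rot: [-1.842, -2.542, 0.001]
wrist_force: [-0.7, -0.2, -2.0]
width: 0.584
grip_force: 43.0
```

Run:
```python
from h import *
im=np.mean([eyes.read_camera('side')[0] for _ in range(3)],0).astype(np.uint8); cv2.imwrite('pics/s4.png',cv2.resize(im[170:230,326:406],(800,600),interpolation=cv2.INTER_CUBIC))
print(np.mean([bot.read_state()['tool_pos'] for _ in range(5)],0))
```

```text
[ 0.57217714 -0.16274744  0.27072725]
```

View pics/s4.png

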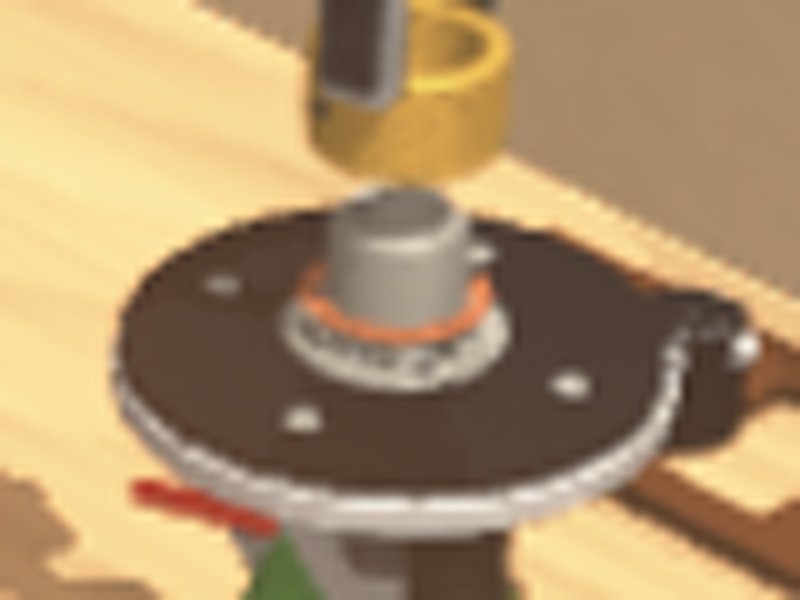

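Run:
```python
from h import *
from scipy.optimize import least_squares
a=np.linspace(0,2*np.pi,361)
def ext(x,y,r,z): 
    q=np.array([proj('side',[x+r*np.cos(t),y+r*np.sin(t),z]) for t in a]); q=((q-[326,170])+.5)*10-.5
    return q[:,0].min(),q[:,0].max(),q[:,1].min(),q[:,1].max()
b=.5722,-.1627
print('collar bottom pred',np.round(ext(*b,.026,.2597),1),'top',np.round(ext(*b,.026,.2897),1),'seen wall 308-513, low 183')
B=.5715,-.1634
print('flange',np.round(ext(*B,.030,.204),1),'bot',np.round(ext(*B,.030,.200),1),'seen 282-512 low 390')
print('bush',np.round(ext(*B,.019,.234),1),'rim',np.round(ext(*B,.0175,.238),1),'seen 330-472; far 185')
print('base',np.round(ext(*B,.076,.2),1),'seen 118-683 far 208 near ~495')
```

```text
collar bottom pred [309.3 508.1  93.9 187.1] top [313.5 514.4  -6.8  83.9] seen wall 308-513, low 183
flange [286.8 511.7 270.  382.5] bot [286.3 510.9 282.8 395.6] seen 282-512 low 390
bush [332.3 476.2 192.8 262.4] rim [338.5 471.3 182.4 246.3] seen 330-472; far 185
base [114.8 684.3 201.8 488.1] seen 118-683 far 208 near ~495
```

{"api": "carry_out", "payload": {"series": "-0.0016 -0.001 0 -10;0 0 0 -10;0 0 0 -10;0 0 0 -10;0 0 0 -10;0 0 0 -10;0 0 -0.01 -10;0 0 -0.01 0;0 0 0 0;0 0 0 0"}}

```text
time: 14.1
tool_pos: [0.5707, -0.1645, 0.2507]
tcp_rot: [2.969, 1.028, 0.0]
wrist_force: [-0.0, -1.1, -2.0]
width: 0.583
grip_force: 43.0
```

{"api": "carry_out", "payload": {"series": "0 0 -0.004 0;0 0 -0.003 0;0 0 0 0"}}

```text
time: 14.48
tool_pos: [0.5705, -0.1645, 0.2431]
tcp_rot: [-2.969, -1.025, 0.0]
wrist_force: [0.1, -0.2, -2.4]
width: 0.584
grip_force: 42.9
```

{"api": "carry_out", "payload": {"series": "0 0 -0.004 0;0 0 -0.004 0;0 0 -0.002 0;0 0 0 0"}}

```text
time: 14.98
tool_pos: [0.5705, -0.1644, 0.233]
tcp_rot: [-2.969, -1.025, 0.001]
wrist_force: [-0.4, 1.1, -4.5]
width: 0.583
grip_force: 42.9
```

{"api": "carry_out", "payload": {"series": "0 0 -0.002 0;0 0 -0.002 0;0 0 0 0"}}

```text
time: 15.35
tool_pos: [0.5708, -0.1644, 0.2298]
tcp_rot: [-2.97, -1.025, -0.001]
wrist_force: [0.5, 2.5, -0.4]
width: 0.592
grip_force: 43.2
```

{"api": "carry_out", "payload": {"series": "0 0 -0.002 0;0 0 0 0;0 0 0 0"}}

```text
time: 15.72
tool_pos: [0.5711, -0.1643, 0.2295]
tcp_rot: [2.969, 1.025, 0.003]
wrist_force: [-2.5, 4.0, 6.5]
width: 0.583
grip_force: 43.9
```

{"api": "carry_out", "payload": {"series": "0 0 0 -4;0 0 0 -4;0 0 0 0"}}

```text
time: 16.1
tool_pos: [0.5709, -0.1643, 0.2295]
tcp_rot: [3.034, 0.815, 0.002]
wrist_force: [-2.6, 3.7, 7.0]
width: 0.585
grip_force: 44.0
```

{"api": "carry_out", "payload": {"series": "0 0 0 -4;0 0 0 0;0 0 0 -4;0 0 0 0"}}

```text
time: 16.6
tool_pos: [0.571, -0.1643, 0.2294]
tcp_rot: [3.083, 0.601, 0.002]
wrist_force: [-3.7, 2.4, 6.0]
width: 0.582
grip_force: 43.9
```

{"api": "carry_out", "payload": {"series": "0 0 0 -4;0 0 0 0;0 0 0 -4;0 0 0 0"}}

```text
time: 17.1
tool_pos: [0.5711, -0.1641, 0.2287]
tcp_rot: [-3.117, -0.386, -0.003]
wrist_force: [-0.7, 4.7, 5.4]
width: 0.582
grip_force: 43.8
```

{"api": "carry_out", "payload": {"series": "0 0 0 -4;0 0 0 0;0 0 0 -4;0 0 0 0"}}

```text
time: 17.6
tool_pos: [0.5703, -0.1643, 0.2266]
tcp_rot: [-3.136, -0.171, 0.002]
wrist_force: [-0.1, 4.0, -2.3]
width: 0.583
grip_force: 43.1
```

The support force has gone, so a keyway is probably over a pin. I'll lower and check.

{"api": "carry_out", "payload": {"series": "0 0 -0.002 0;0 0 -0.002 0;0 0 0 0"}}

```text
time: 17.98
tool_pos: [0.5707, -0.1644, 0.2242]
tcp_rot: [-3.137, -0.169, -0.001]
wrist_force: [-1.5, 4.1, 2.6]
width: 0.583
grip_force: 43.6
```

{"api": "carry_out", "payload": {"series": "0 0 -0.002 0;0 0 -0.002 0;0 0 0 0"}}

```text
time: 18.35
tool_pos: [0.5707, -0.1644, 0.2209]
tcp_rot: [-3.137, -0.169, -0.001]
wrist_force: [-3.4, 6.0, 5.9]
width: 0.582
grip_force: 43.8
```

{"api": "carry_out", "payload": {"series": "-0.0003 0.0006 -0.001 0;0 0 -0.001 0;0 0 0 0;0 0 0 0", "grip_force": 70}}

```text
time: 18.85
tool_pos: [0.5707, -0.1644, 0.2194]
tcp_rot: [3.136, 0.169, 0.002]
wrist_force: [-3.4, 4.1, 6.9]
width: 0.566
grip_force: 71.0
```

{"api": "carry_out", "payload": {"series": "0 0 -0.001 0;0 0 -0.001 0;0 0 0 0;0 0 0 0"}}

```text
time: 19.35
tool_pos: [0.5708, -0.1644, 0.2193]
tcp_rot: [3.136, 0.169, 0.004]
wrist_force: [-6.6, 4.1, 14.2]
width: 0.567
grip_force: 71.8
```

{"api": "carry_out", "payload": {"series": "0 0 -0.001 0;0 0 -0.001 0;0 0 0 0;0 0 0 0"}}

```text
time: 19.85
tool_pos: [0.5709, -0.1644, 0.2192]
tcp_rot: [3.136, 0.169, 0.005]
wrist_force: [-9.5, 6.3, 21.6]
width: 0.57
grip_force: 72.6
```

Run:
```python
from h import *
im=np.mean([eyes.read_camera('side')[0] for _ in range(3)],0).astype(np.uint8); cv2.imwrite('pics/s5.png',cv2.resize(im[170:230,326:406],(800,600),interpolation=cv2.INTER_CUBIC))
```

```text
(no output)
```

View pics/s5.png

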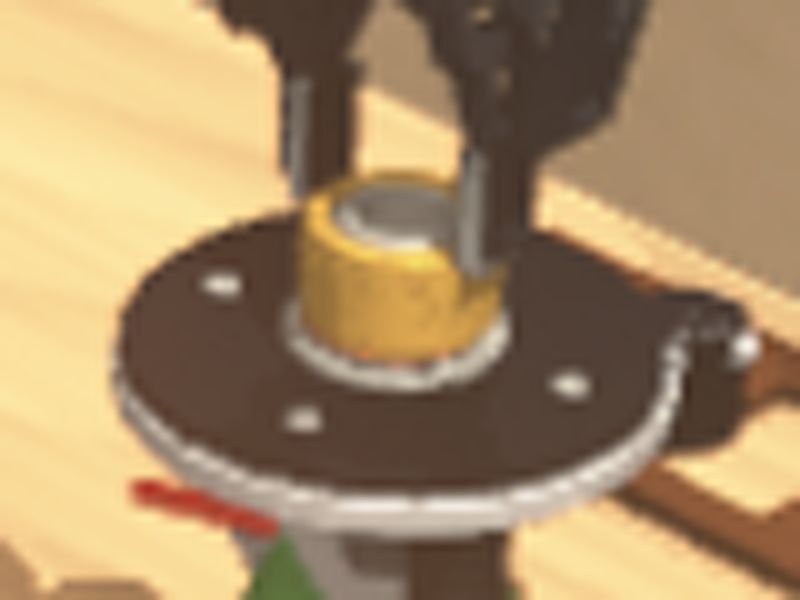

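The rim is flush with the bush top and the copper ring is squeezed to a sliver near (405, 355) in the crop. The collar is at its hard stop and still gripped, so I'm handing it in.

```bash
python3 -c "
from workcell import bot
print(bot.finish_job())"
```

```text
the job is handed in; nothing more can be done
None
```

The collar is over the bush with its keyways on the pins, pushed to its hard stop against the sprung ring and still gripped for the grub screw; the job was handed in at about 20 s, and the judge's verdict was not shown.

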